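# Put the round hand stamp away and screw the jar's captive cap down

## Task

Put the hand stamp with the round foot back in the white stoneware jar, lowering it gently so that it stands upright on the jar's floor, and let it go. Then swing the jar's captive cap over onto the mouth and screw it clockwise by its wooden bar until it is fully home. Leave the other stamps and everything else on the counter where they are.

Things in the scene. Friction and masses are not known exactly. Their poses are not given: they have to be found in the camera images.
- jar: White stoneware jar, round, 100 mm outside diameter, open mouth 90 mm inside diameter, fixed upright on a black wooden plinth 150 x 150 x 20 mm that is fixed to the counter. Origin: centre of the plinth's underside, on the jar's axis, on the counter; z up. Inner floor 27 mm and rim 130 mm above the origin. The cap's hinge is on the jar's +y side.
- hinge (a point): Point on the horizontal hinge axis of the cap's steel strap: 70 mm from the jar's axis on the jar's +y side, 130 mm above the counter. The hinge axis runs along the jar's x.
- strap (a joint): Angle (rad) of the strap that carries the cap on the hinge: 0 = cap lying level on the mouth (stop), grows as the cap swings up and away from the mouth towards the jar's +y side; 1.57 = cap standing on edge, 2.6 = stop; it starts between 2.0 and 2.4. The hinge is stiff (0.16 N m), so it stays where it is left. The cap's centre is 70 mm and its far edge 133 mm from the hinge axis.
- cap (a joint): Turn (rad) of the cap in the strap's ring: grows clockwise seen from above (cap on the mouth). It starts between 0 and 0.4 (loose); 2.8 = stop, fully home. Friction 0.12 N m, it stays where it is left. It works as a screw: the cap sinks 5 mm over 2.8 rad. At 0 the bar runs along the jar's x, and it turns with the cap.
- cap_bar (a point): Centre of the top of the wooden grip bar on the cap. The cap: aluminium disc 113 mm across, with a 14 mm skirt below, held in the strap's ring 125 mm across; the bar across its middle is 76 mm long, 16 mm thick and 30 mm high above the disc. Its x is along the bar, z out of the cap's top. With the cap on the mouth this point is 173 mm (loose) to 168 mm (home) above the counter.
- stamp_round: The hand stamp to put away: round foot 48 mm across and 20 mm high. The handle is a turned knob, round, 95 mm above the counter at its top and 28 mm thick between 67 and 86 mm up, thinning to a 20 mm neck below 52 mm. Light wood, black rubber underneath. Origin: centre of the underside, z up along the handle.
- stamp_square: Bystander: hand stamp with a square foot 46 x 46 mm, 20 mm high; same handle, 95 mm tall. Origin: centre of the underside.
- stamp_oblong: Bystander: hand stamp with an oblong foot 72 x 34 mm, 20 mm high; same handle, 95 mm tall. Origin: centre of the underside.
- ink_pad: Bystander: closed metal ink pad, 78 x 113 x 22 mm. Origin: centre of the underside.
- pen_pot: Bystander: dark steel pot 76 mm across and 100 mm high with pens up to 155 mm. Origin: centre of the underside.
- tape_dispenser: Bystander: black desk tape dispenser, 60 x 150 mm, 83 mm high. Origin: centre of the underside.
- calculator: Bystander: grey desk calculator 100 x 150 x 14 mm. Origin: centre of the underside.

How it is judged:
By the outcome, as a careful person would: the job done as asked, in the order asked, and still so for the second after the job is handed in, with the robot touching nothing.
It also fails if it takes over 72 s, if anything falls off the work surface, if the arm or the gripper's body presses on something with over 40 N, if the wrist force passes 120 N, or if a joint passes its speed limit or range.

## Robot

A 6-joint arm with a two-finger parallel gripper is mounted at the origin on the work surface. World frame = base frame: x ahead of the robot, y to its left, z up, the work surface at z = 0. Lengths are in mm, angles in rad, forces in N, time in s.
With the tool pointing down it reaches from about 275 to 750 mm from the base axis. Payload 10.2 kg.
Tool frame: the origin (TCP) lies at the centre of the arm's flange, where the gripper is bolted on; the fingertips stand 173 mm ahead of it and the grasp point (between the pads) lies 155 mm ahead of it; z points along the fingers, y is the line along which they close (so a half turn about z gives the same grasp; the last joint's range is limited). The gripper opens to 85 mm and grips with 20 to 120 N. Pads are 22 mm wide; open, the fingers measure 114 mm over their backs; the gripper's body (76 mm by 85 mm) begins 54 mm behind the grasp point. The pads swing forward as they close: fully open they stand 13 mm farther back than shut.
Start: joints at [0.955, 0.313, 1.498, -0, 1.331, -0.223], TCP at [200.971, 485.018, 404.694] pointing down, gripper open.
Joint ranges: [-2.94, 2.94], [-0.97, 2.17], [0.19, 2.56], [-1.23, 4.37], [0.02, 3.11], [-2.88, 2.88]. Speed limits (rad/s): [2.39, 2.39, 3.01, 3.14, 3.14, 3.14].

## Interface

Orientations are given as a unit quaternion [w, x, y, z].
In Python, from rig import ctrl, eyes, sense gives the robot as it stands (ctrl), with the cameras (eyes) and the readings as plain functions.
- The arm moves only by the tool creep_tool, called as name(argument=value, ...), one argument or row to a line, values as JSON. Schema: {"type":"object","properties":{"plan":{"type":"object","properties":{"tx":{"type":"array","items":{"type":"number"},"minItems":1,"maxItems":8},"ty":{"type":"array","items":{"type":"number"},"minItems":1,"maxItems":8},"tz":{"type":"array","items":{"type":"number"},"minItems":1,"maxItems":8},"ax":{"type":"array","items":{"type":"number"},"minItems":1,"maxItems":8},"ay":{"type":"array","items":{"type":"number"},"minItems":1,"maxItems":8},"az":{"type":"array","items":{"type":"number"},"minItems":1,"maxItems":8}},"additionalProperties":false,"required":["tx","ty","tz","ax","ay","az"]},"aperture":{"type":"number"},"clamp_n":{"type":"number"},"only":{"type":"string"},"quiet":{"type":"boolean"},"lines":{"type":"string"}},"required":["plan"],"additionalProperties":false}. plan is an object with one list for each field, all of the same length, 1 to 8, a row being the entries at one place: tx, ty, tz (the shift in mm), ax, ay, az (a rotation vector in rad); each row is the pose to reach, as a shift and turn from the pose commanded when the call began, along the tool's axes at that moment; what a row does not reach only later rows make up. A row lasts 1/10 s, in which the tool goes at most 50 mm and 0.15 rad, less where a joint would pass 70% of its speed; a pose out of reach is approached as far as the arm can. aperture is the opening from 0.0 (shut) to 1.0 (fully open), set as the call begins (left out keeps the last). The fingers move at their own pace and stop on an object; clamp_n is the grip in N (left out, the last holds). Time passes only in rows, so rows that do not move let the fingers close. The tool returns the time, the measured TCP pose, the force, the opening and the grip force at its end. only (a regular expression) keeps the lines of the reply that match it, lines (a string "A,B") keeps lines A to B, and quiet returns only ok. Input that does not fit is refused with a message, and nothing moves.
- sense(): the state, without advancing time (a new reading comes with each control period).
- eyes.capture(name): name is "side" or "top"; returns the picture (420x560x3 uint8, red, green, blue); there is no depth.
- eyes.calibration(name): a dict with "fx", "fy", "cx", "cy" (pixels), "position" and "attitude" of the camera in the world. Camera axes: x right, y down, z forward; pixel columns grow to the right and rows downward; lengths in mm; the calibration is good to about 2 mm. A picture is of the moment at which its call begins. calibration takes no time and is no camera call.
- ctrl.finish_job(): hands the job in; it is judged then, once.
The state is a dict: "time_s": time; "joints": joint angles; "dq": joint speeds; "tau": joint torques, N m; "eef_pos": TCP position; "ee_rot": TCP orientation; "force": force on the tool from outside, world axes, zero at the start; "wrist_torque": the same for the moment, N m; "grip_width": opening from 0.0 (shut) to 1.0 (fully open); "grip_force": force on a finger pad.
Only numpy, scipy, OpenCV 4.12 (cv2) and the standard library are available. Lean on these libraries where they do the work, as an engineer would, in place of code of your own. Each camera call takes 0.05 s, during which the arm holds its last target. There are 200 camera calls.

## Working session

There is one attempt and no reset: what is moved stays moved. The work goes in short steps, Python scripts to look and compute and a tool call to move; the robot and the scene stay as the last step left them, time stands still between calls to the robot, and variables do not carry over. Pictures are saved under pics/ and viewed, at most 10 in all, crops included, and the job is handed in when it is done.

```bash
ls; mkdir -p pics; python3 - <<'E'
from rig import ctrl, eyes, sense
import cv2
for n in("top","side"):
    cv2.imwrite(f"pics/{n}0.png",eyes.capture(n)[:,:,::-1]); print(eyes.calibration(n))
print(sense())
E
```

```text
pics
rig.py
{'fx': 384.1871688113154, 'fy': 384.1871688113154, 'cx': 272.69058595136545, 'cy': 204.27224214398797, 'position': array([ 537.5971473 , -136.24094439,  950.77463045]), 'attitude': array([-0.00394001, -0.69895104,  0.71493489, -0.0178892 ])}
{'fx': 420.8521320431246, 'fy': 420.8521320431246, 'cx': 271.5083946117863, 'cy': 207.24074051209107, 'position': array([ 361.20539294,  560.31283132, 1059.9926095 ]), 'attitude': array([ 0.04057228, -0.14041362,  0.93450188, -0.32456761])}
{'time_s': 0.1, 'joints': array([ 9.54638065e-01,  3.13385640e-01,  1.49835877e+00, -1.51600709e-05,
        1.33101378e+00, -2.23375234e-01]), 'dq': array([-0.00104182, -0.0015722 , -0.00177884,  0.00019427,  0.00116679,
        0.00091249]), 'tau': array([ 1.76561320e-03, -4.12899506e+01, -2.60139978e+01, -1.99927504e-04,
        3.07865143e-03,  3.58680006e-05]), 'eef_pos': array([200.92866841, 484.98976783, 404.19737137]), 'ee_rot': array([-2.30783191e-04,  1.95129686e-01,  9.80777277e-01, -5.35176051e-04]), 'force': array([-0.49988508, -0.69849936,  0.15901972]), 'wrist_torque': array([-0.00727878,  0.01891824, -0.02962841]), 'grip_force': 0.0, 'grip_width': 0.9974213727237733}
```

View pics/top0.png

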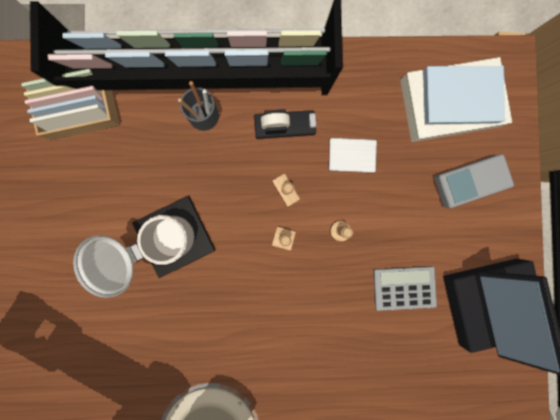

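View pics/side0.png

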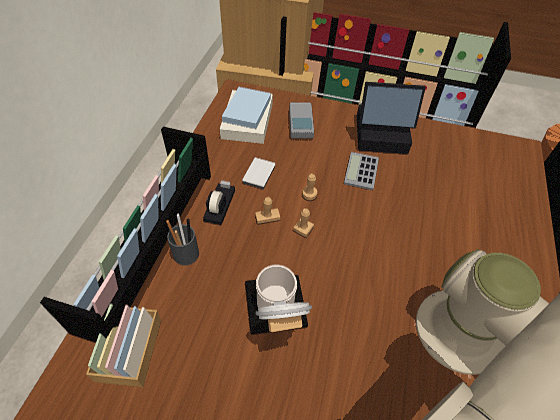

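The top view shows the round stamp at about (342,231), the square one at (284,239), the oblong one at (286,189), the jar mouth at about (166,240), and the open cap at about (104,267). In the side view the round stamp is at (311,187) and the jar at (277,285). I'll enlarge these areas for precise readings.

```bash
python3 - <<'E'
import cv2,numpy as np
t=cv2.imread("pics/top0.png");s=cv2.imread("pics/side0.png")
A=cv2.resize(t[190:310,60:220],(800,600),interpolation=cv2.INTER_CUBIC)
cv2.imwrite("pics/c1.png",A)
B=cv2.resize(t[200:260,310:370],(300,300),interpolation=cv2.INTER_CUBIC)
C=cv2.resize(s[165:225,280:340],(300,300),interpolation=cv2.INTER_CUBIC)
D=cv2.resize(s[250:350,230:330],(500,500),interpolation=cv2.INTER_CUBIC)
o=np.zeros((600,800,3),np.uint8);o[:300,:300]=B;o[300:,:300]=C;o[:500,300:]=D
cv2.imwrite("pics/c2.png",o)
E
cat > h.py <<'E'
from rig import ctrl, eyes, sense
import numpy as np
from scipy.spatial.transform import Rotation as R
def rot(q): return R.from_quat(np.roll(q,-1))
def cam(n):
    c=eyes.calibration(n); return c,rot(c["attitude"])
def atz(n,u,v,z):
    c,r=cam(n); d=r.apply([(u-c["cx"])/c["fx"],(v-c["cy"])/c["fy"],1]); p=c["position"]
    return p+d*(z-p[2])/d[2]
def proj(n,P):
    c,r=cam(n); q=r.inv().apply(np.atleast_2d(P)-c["position"])
    return np.c_[c["fx"]*q[:,0]/q[:,2]+c["cx"],c["fy"]*q[:,1]/q[:,2]+c["cy"]]
def state(): return sense()
def delta(target,q=None):
    "shift and turn in tool axes to TCP target"
    s=sense(); r=rot(s["ee_rot"]); d=r.inv().apply(np.array(target)-s["eef_pos"])
    w=(r.inv()*q).as_rotvec() if q is not None else None
    return d.round(1),w
E
```

```text
(no output)
```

View pics/c1.png

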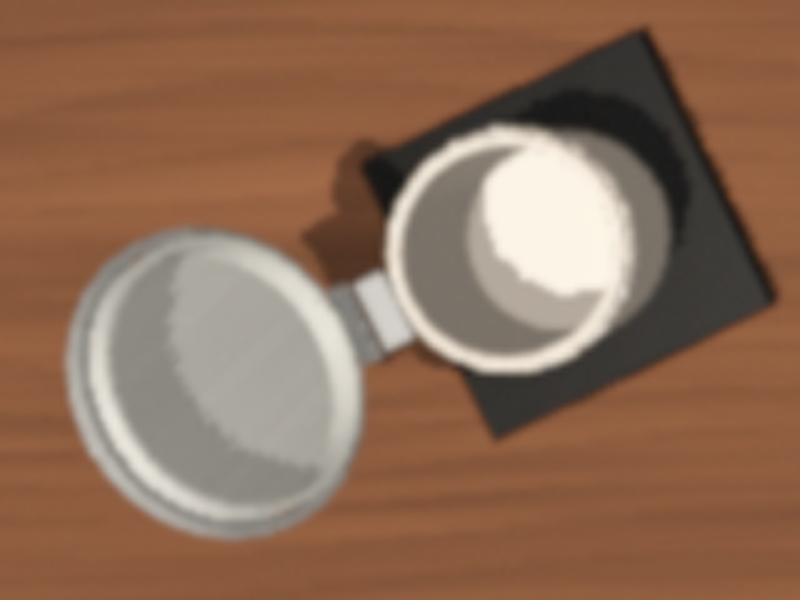

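View pics/c2.png

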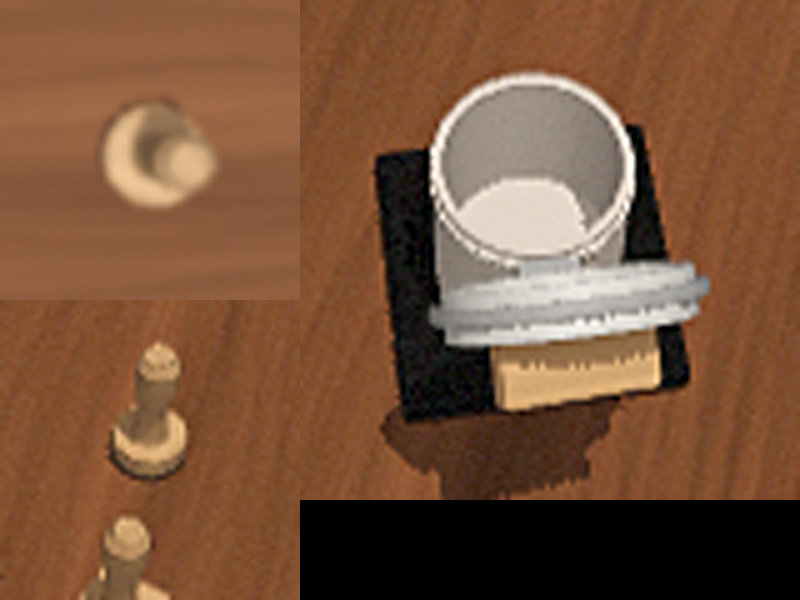

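```bash
cat > fit.py <<'E'
from h import *
from scipy.optimize import least_squares as LS
pt=lambda x,y,ox,oy:(np.array([x,y])+.5)/5-.5+[ox,oy]
T=lambda x,y:pt(x,y,60,190)
D=lambda x,y:pt(x-300,y,230,250)
def res(p):
    x,y,yaw,phi,turn=p; r=R.from_euler('z',yaw)
    W=lambda a:r.apply(np.atleast_2d(a))+[x,y,0]
    e=[]
    rt=proj("top",W([0,0,130]))[0]-T(510,249); rs=proj("side",W([0,0,130]))[0]-D(532,170)
    e+=[rt,rs]
    for (a,b),c in zip([(645,28),(775,298),(498,438),(365,160)],[(75,75),(75,-75),(-75,-75),(-75,75)]):
        pass
    cs=W([[sx*75,sy*75,20] for sx in(1,-1) for sy in(1,-1)]); pc=proj("top",cs)
    for q in [(645,28),(775,298),(498,438),(365,160)]:
        d=pc-T(*q); e.append(d[np.argmin((d**2).sum(1))])
    cr=R.from_euler('z',-turn)
    k=43-5*turn/2.8
    # cap frame -> jar: strap rotation about hinge
    sr=R.from_euler('x',-phi)
    C=lambda a:W(sr.apply(cr.apply(np.atleast_2d(a))+[0,-70,0])+[0,70,130])
    # edge (r-outward side is local -y)
    b=proj("side",C([[-38,-8,k],[38,-8,k]]))
    b=b[np.argsort(b[:,0])]
    e+=[b[0]-D(497,408),b[1]-D(660,385)]
    th=np.linspace(0,2*np.pi,60); ring=np.c_[62.5*np.cos(th),62.5*np.sin(th),0*th+5]
    q=proj("top",C(ring)); m=(q.max(0)+q.min(0))/2
    e.append(.3*(m-T(216,384)))
    return np.array(e).ravel()
if __name__=="__main__":
    a=atz("top",*T(510,249),130);print(a,atz("side",*D(532,170),130))
    for ph in(1.9,2.2,2.5):
        s=LS(res,[a[0],a[1],.45,ph,.2]);print(s.x.round(3),s.cost,s.fun.round(1))
    B=lambda x,y:pt(x,y,310,200)
    C=lambda x,y:pt(x,y-300,280,165)
    print(atz("top",*B(186,163),93),atz("side",*C(160,355),93),atz("top",*B(153,154),12),atz("side",*C(150,438),16))
E
python3 fit.py
```

```text
[484.45419792  74.95907804 130.        ] [479.1888742  81.5897621 130.       ]
[4.84246e+02 7.50890e+01 4.30000e-01 2.06100e+00 2.36000e-01] 7.8772710327594515 [-0.1  0.1 -1.2 -2.8 -0.5 -0.7  0.7  1.4 -0.6  1.  -1.3  0.2 -0.1  0.2
 -0.  -0.3 -0.3  0.1]
[4.84246e+02 7.50890e+01 4.30000e-01 2.06100e+00 2.36000e-01] 7.877271032757661 [-0.1  0.1 -1.2 -2.8 -0.5 -0.7  0.7  1.4 -0.6  1.  -1.3  0.2 -0.1  0.2
 -0.  -0.3 -0.3  0.1]
[4.84246e+02 7.50890e+01 4.30000e-01 2.06100e+00 2.36000e-01] 7.877271032760907 [-0.1  0.1 -1.2 -2.8 -0.5 -0.7  0.7  1.4 -0.6  1.  -1.3  0.2 -0.1  0.2
 -0.  -0.3 -0.3  0.1]
[ 487.84450566 -327.84084254   93.        ] [ 483.74666332 -329.40215208   93.        ] [ 487.95821531 -329.74966659   12.        ] [ 482.74111068 -327.07634892   16.        ]
```

Cameras agree to about 5 mm, and I'll use averages: stamp about (485.5,-328.5), jar about (482,78), yaw 0.43, strap about 2.06 and cap turn about 0.24. Next I lift and travel to above the stamp.

creep_tool(
  plan={"tx": [-20,-40,-270,-270,-270,-270,-270,-270],"ty": [-20,-45,-300,-300,-300,-300,-300,-300],"tz": [-40,-80,-80,-80,-80,-80,-80,-80],"ax": [0,0,0,0,0,0,0,0],"ay": [0,0,0,0,0,0,0,0],"az": [0,0,0,0,0,0,0,0]},
  aperture=1.0,
  clamp_n=40,
)

```text
time_s: 0.9
eef_pos: [320.7, 144.3, 484.6]
ee_rot: [0.0, 0.195, 0.981, 0.0]
force: [1.4, 0.5, 0.2]
grip_width: 0.999
grip_force: 0.0
```

```bash
python3 -c "
from h import *
print(delta([485.5,-328.5,330]))"
```

```text
(array([-333. , -373.9,  154.6]), None)
```

creep_tool(
  plan={"tx": [-270,-270,-270,-270,-270,-270,-270,-270],"ty": [-300,-300,-300,-300,-300,-300,-300,-300],"tz": [0,0,0,0,0,0,0,0],"ax": [0,0,0,0,0,0,0,0],"ay": [0,0,0,0,0,0,0,0],"az": [0,0,0,0,0,0,0,0]},
)

```text
time_s: 1.7
eef_pos: [454.4, -233.1, 484.2]
ee_rot: [-0.0, 0.195, 0.981, 0.0]
force: [0.6, 1.2, 0.5]
grip_width: 0.999
grip_force: 0.0
```

creep_tool(
  plan={"tx": [-65,-65,-65,-65,-65],"ty": [-75,-75,-75,-75,-75],"tz": [150,150,150,150,150],"ax": [0,0,0,0,0],"ay": [0,0,0,0,0],"az": [0,0,0,0,0]},
)

```text
time_s: 2.2
eef_pos: [485.2, -326.3, 330.3]
ee_rot: [-0.003, 0.196, 0.981, 0.002]
force: [-0.5, -0.2, 0.0]
grip_width: 1.004
grip_force: 0.0
```

```bash
python3 - <<'E'
from h import *
import cv2
print(delta([485.5,-328.5,330]))
t=eyes.capture("top")[:,:,::-1];s=eyes.capture("side")[:,:,::-1]
p=sense()["eef_pos"]; print(p)
print(proj("top",[p+[0,0,-173],p]),proj("side",[p+[0,0,-173],p]))
o=np.zeros((600,800,3),np.uint8)
o[:400,:400]=cv2.resize(t[190:290,290:390],(400,400)); o[:600,400:]=cv2.resize(s[100:250,260:360],(400,600))
cv2.imwrite("pics/d1.png",o)
E
```

```text
(array([-1.1, -1.9,  0.3]), None)
[ 485.5633363  -324.91814669  335.04475092]
[[352.89572285 235.09935976]
 [378.53806785 241.54186456]] [[312.74792778 160.82882525]
 [318.76408475 114.9164773 ]]
```

View pics/d1.png

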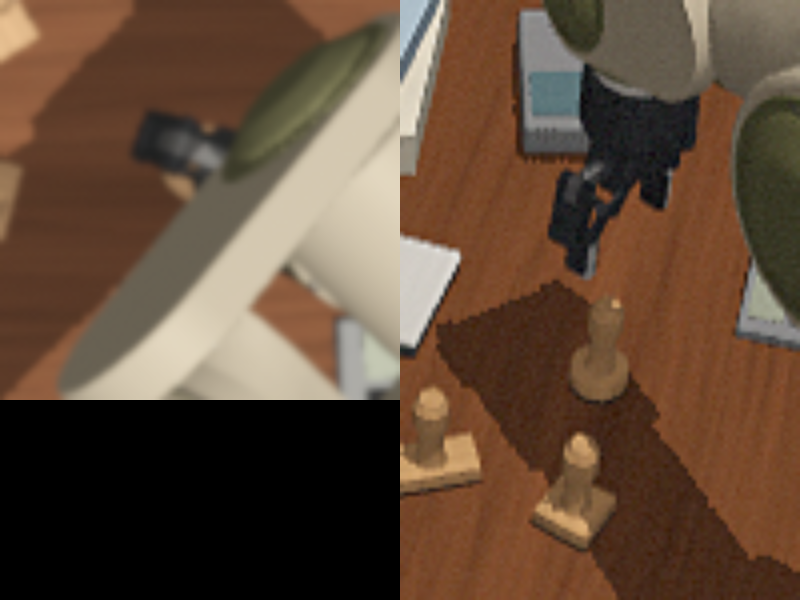

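The side view puts the fingertip midpoint at about (314.7,159.6), about (+1.5,+2) px from prediction. The jar showed the same bias, so the top camera is the accurate one: stamp at (487.5,-329), jar at (484,75). Descend and grip.

creep_tool(
  plan={"tx": [-3.4,-3.4,-3.4,-3.4,-3.4],"ty": [-2.9,-2.9,-2.9,-2.9,-2.9],"tz": [30,60,85,103,103],"ax": [0,0,0,0,0],"ay": [0,0,0,0,0],"az": [0,0,0,0,0]},
)

```text
time_s: 2.8
eef_pos: [487.6, -328.2, 231.5]
ee_rot: [-0.001, 0.195, 0.981, 0.0]
force: [0.1, -0.4, 0.2]
grip_width: 0.999
grip_force: 0.0
```

creep_tool(
  plan={"tx": [0,0,0,0,0,0],"ty": [0,0,0,0,0,0],"tz": [0,0,0,0,0,0],"ax": [0,0,0,0,0,0],"ay": [0,0,0,0,0,0],"az": [0,0,0,0,0,0]},
  aperture=0.0,
  clamp_n=40,
)

```text
time_s: 3.4
eef_pos: [487.7, -329.4, 232.5]
ee_rot: [0.001, 0.195, 0.981, -0.001]
force: [-0.8, -0.2, 5.6]
grip_width: 0.307
grip_force: 39.3
```

creep_tool(
  plan={"tx": [0,0,0,0,12,28,46,64],"ty": [0,0,0,0,28,65,107,149],"tz": [-25,-65,-105,-150,-185,-190,-190,-190],"ax": [0,0,0,0,0,0,0,0],"ay": [0,0,0,0,0,0,0,0],"az": [0,0,0,0,0,0,0,0]},
)

```text
time_s: 4.2
eef_pos: [485.0, -165.4, 421.6]
ee_rot: [-0.0, 0.195, 0.981, 0.0]
force: [1.3, 0.4, -0.3]
grip_width: 0.308
grip_force: 39.7
```

creep_tool(
  plan={"tx": [18,36,54,70,82,90,93,93],"ty": [42,85,127,165,192,212,220,220],"tz": [0,0,0,0,0,0,0,0],"ax": [0,0,0,0,0,0,0,0],"ay": [0,0,0,0,0,0,0,0],"az": [0,0,0,0,0,0,0,0]},
)

```text
time_s: 5.0
eef_pos: [483.7, 72.3, 421.4]
ee_rot: [-0.0, 0.194, 0.981, -0.0]
force: [-0.3, 0.1, -0.8]
grip_width: 0.313
grip_force: 39.7
```

```bash
python3 -c "
from h import *
print(delta([484,75.3,420]),sense()['joints'])"
```

```text
(array([0.9, 2.8, 1.4]), None) [-9.16343989e-02  2.20953403e-01  1.57356175e+00 -6.87650855e-05
  1.34747910e+00 -1.27095311e+00]
```

creep_tool(
  plan={"tx": [0.5,0.5,0.5],"ty": [2,2,2],"tz": [20,30,30],"ax": [0,0,0],"ay": [0,0,0],"az": [0,0,0]},
)

```text
time_s: 5.3
eef_pos: [484.1, 73.1, 390.3]
ee_rot: [-0.002, 0.196, 0.981, -0.0]
force: [0.1, 0.2, -0.9]
grip_width: 0.312
grip_force: 39.6
```

```bash
python3 - <<'E'
from h import *
import cv2
t=eyes.capture("top")[:,:,::-1];s=eyes.capture("side")[:,:,::-1]
o=np.zeros((600,800,3),np.uint8)
o[:400,:400]=cv2.resize(t[190:290,110:210],(400,400)); o[:600,400:]=cv2.resize(s[190:340,230:330],(400,600))
cv2.imwrite("pics/d2.png",o)
E
```

```text
(no output)
```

View pics/d2.png

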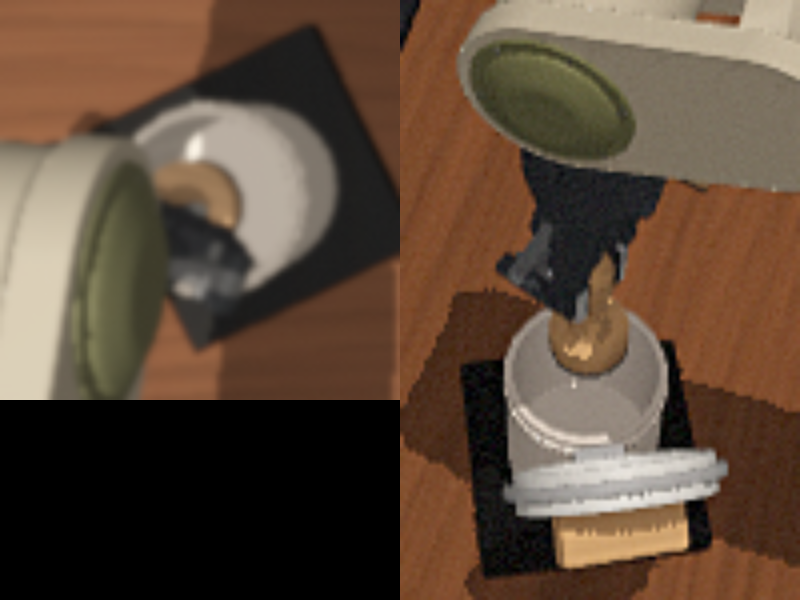

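The stamp hangs upright and is centred over the jar (foot at side crop x≈589, rim centre x≈585). Lowering.

creep_tool(
  plan={"tx": [0,0,0,0,0,0,0,0],"ty": [1.5,1.5,1.5,1.5,1.5,1.5,1.5,1.5],"tz": [25,55,85,105,115,121,124,124],"ax": [0,0,0,0,0,0,0,0],"ay": [0,0,0,0,0,0,0,0],"az": [0,0,0,0,0,0,0,0]},
)

```text
time_s: 6.2
eef_pos: [484.9, 75.3, 268.1]
ee_rot: [0.0, 0.195, 0.981, 0.0]
force: [-0.6, 0.2, -0.1]
grip_width: 0.313
grip_force: 39.7
```

creep_tool(
  plan={"tx": [0,0,0,0,0,0],"ty": [0,0,0,0,0,0],"tz": [1,2,3,4,5,5],"ax": [0,0,0,0,0,0],"ay": [0,0,0,0,0,0],"az": [0,0,0,0,0,0]},
)

```text
time_s: 6.8
eef_pos: [484.6, 75.3, 262.4]
ee_rot: [-0.0, 0.195, 0.981, -0.0]
force: [0.2, -0.0, -0.4]
grip_width: 0.313
grip_force: 39.7
```

creep_tool(
  plan={"tx": [0,0,0,0,0],"ty": [0,0,0,0,0],"tz": [0.7,1.4,2,2.5,2.5],"ax": [0,0,0,0,0],"ay": [0,0,0,0,0],"az": [0,0,0,0,0]},
)

```text
time_s: 7.3
eef_pos: [484.6, 75.3, 260.0]
ee_rot: [-0.0, 0.195, 0.981, 0.0]
force: [0.5, -0.1, -1.1]
grip_width: 0.307
grip_force: 39.7
```

creep_tool(
  plan={"tx": [0,0,0],"ty": [0,0,0],"tz": [0.4,0.8,0.8],"ax": [0,0,0],"ay": [0,0,0],"az": [0,0,0]},
)

```text
time_s: 7.6
eef_pos: [484.7, 75.3, 259.5]
ee_rot: [0.0, 0.195, 0.981, -0.0]
force: [-0.3, -0.6, 2.0]
grip_width: 0.312
grip_force: 39.9
```

creep_tool(
  plan={"tx": [0,0,0,0],"ty": [0,0,0,0],"tz": [0,0,0,0],"ax": [0,0,0,0],"ay": [0,0,0,0],"az": [0,0,0,0]},
  aperture=0.55,
)

```text
time_s: 8.0
eef_pos: [484.5, 74.9, 259.4]
ee_rot: [-0.0, 0.195, 0.981, -0.001]
force: [-3.6, -6.0, 3.8]
grip_width: 0.55
grip_force: 3.6
```

creep_tool(
  plan={"tx": [0,0,0,0,0,0,0,0],"ty": [0,0,0,0,0,0,0,0],"tz": [-10,-30,-60,-105,-150,-195,-215,-215],"ax": [0,0,0,0,0,0,0,0],"ay": [0,0,0,0,0,0,0,0],"az": [0,0,0,0,0,0,0,0]},
)

```text
time_s: 8.8
eef_pos: [484.3, 75.5, 477.7]
ee_rot: [0.003, 0.195, 0.981, 0.001]
force: [0.0, 0.9, -1.3]
grip_width: 0.55
grip_force: 0.0
```

creep_tool(
  plan={"tx": [35,70,105,143,143,143,143,143],"ty": [33,66,99,132,132,132,132,132],"tz": [0,0,0,0,0,40,78,78],"ax": [0,0,0,0,0,0,0,0],"ay": [0,0,0,0,0,0,0,0],"az": [-0.15,-0.3,-0.45,-0.59,-0.59,-0.59,-0.59,-0.59]},
  aperture=0.0,
)

```text
time_s: 9.6
eef_pos: [402.5, 251.4, 391.8]
ee_rot: [-0.005, -0.098, 0.995, -0.001]
force: [-0.4, -0.7, 0.6]
grip_width: 0.001
grip_force: 0.0
```

```bash
python3 - <<'E'
from h import *
import cv2
t=eyes.capture("top")[:,:,::-1];s=eyes.capture("side")[:,:,::-1]
o=np.zeros((600,800,3),np.uint8)
o[:400,:400]=cv2.resize(t[190:290,110:210],(400,400)); o[:600,400:]=cv2.resize(s[220:370,230:330],(400,600))
cv2.imwrite("pics/d3.png",o)
s=sense();J=np.array([484.3,75.3,0]);r=R.from_euler('z',.43)
print(r.inv().apply(s["eef_pos"]-J),r.apply([0,-1,0]),rot(s["ee_rot"]).as_matrix().round(3),s["joints"])
E
```

```text
[5.36268881e-02 1.94087843e+02 3.96872939e+02] [ 0.4168708  -0.90896575  0.        ] [[-0.981 -0.195 -0.   ]
 [-0.195  0.981 -0.   ]
 [ 0.001 -0.    -1.   ]] [ 3.10801144e-01  2.10436483e-01  1.65227363e+00 -5.40394662e-07
  1.27940192e+00 -1.45631186e+00]
```

View pics/d3.png

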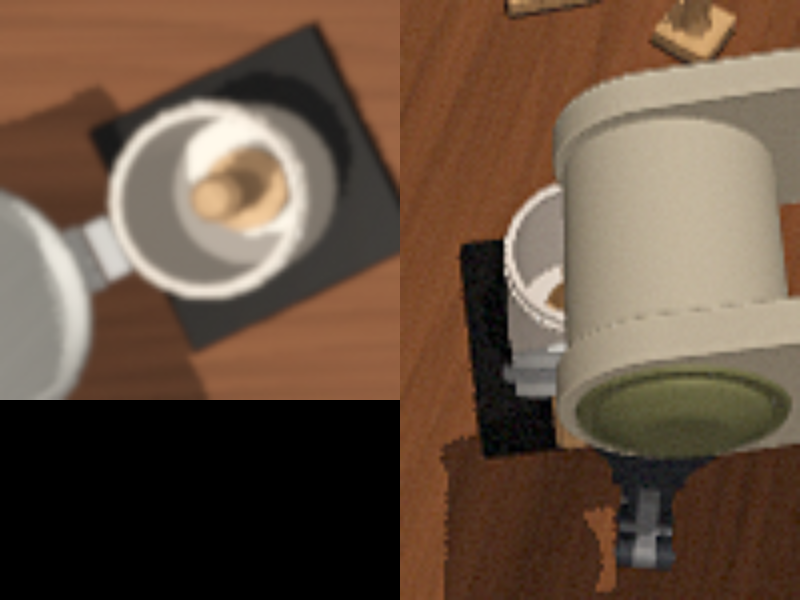

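The stamp stands upright inside the jar in the top view (knob about (215,195), foot about (258,190)), and the closed fingers sit behind the cap. Now I push the cap up and over.

creep_tool(
  plan={"tx": [-5,-9,-12,-15.3,-19,-22.3,-26,-30],"ty": [-20,-38,-51,-64.2,-79,-93.4,-110,-125.5],"tz": [0,0,-8,-16,-21,-26,-27,-27],"ax": [0,0,0,0,0,0,0,0],"ay": [0,0,0,0,0,0,0,0],"az": [0,0,0,0,0,0,0,0]},
)

```text
time_s: 10.5
eef_pos: [457.4, 134.0, 425.1]
ee_rot: [0.001, -0.098, 0.995, 0.0]
force: [-0.1, 0.7, -1.0]
grip_width: 0.001
grip_force: 0.7
```

```bash
python3 - <<'E'
from h import *
s=sense();J=np.array([484.3,75.3,0]);r=R.from_euler('z',.43)
print(r.inv().apply(s["eef_pos"]-J)-[0,0,173],s["force"])
E
```

```text
[7.81695490e-03 6.45242533e+01 2.52084380e+02] [-0.08182444  0.67973125 -1.01372618]
```

```bash
python3 - <<'E'
from h import *
import cv2
t=eyes.capture("top")[:,:,::-1];s=eyes.capture("side")[:,:,::-1]
o=np.zeros((600,800,3),np.uint8)
o[:400,:400]=cv2.resize(t[190:290,80:180],(400,400)); o[:600,400:]=cv2.resize(s[200:350,230:330],(400,600))
cv2.imwrite("pics/d4.png",o)
E
```

```text
(no output)
```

View pics/d4.png

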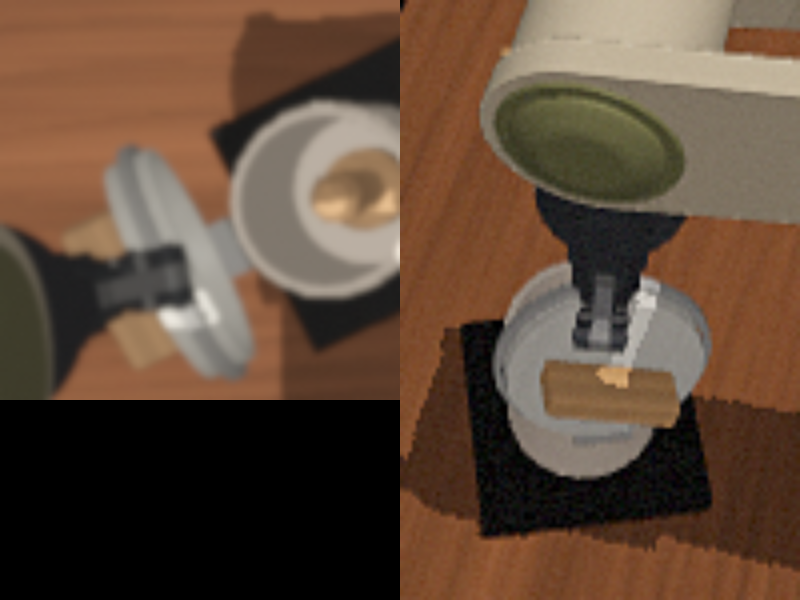

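The cap has swung past vertical (visible edge-on in top, face-on in side), with the fingers on its face above the bar. Continue down.

creep_tool(
  plan={"tx": [-4,-8,-11,-14,-16.5,-19,-20.5,-22],"ty": [-17.5,-34,-46.5,-58.5,-69,-79,-86,-92.5],"tz": [5,11,19,28,39,51,65,78],"ax": [0,0,0,0,0,0,0,0],"ay": [0,0,0,0,0,0,0,0],"az": [0,0,0,0,0,0,0,0]},
)

```text
time_s: 11.4
eef_pos: [497.0, 47.9, 343.9]
ee_rot: [-0.0, -0.098, 0.995, 0.0]
force: [0.6, 1.0, 0.4]
grip_width: -0.0
grip_force: 0.4
```

creep_tool(
  plan={"tx": [-1,-1.6,-1.6,-1.6,-1.6],"ty": [-4,-6.8,-6.8,-6.8,-6.8],"tz": [10,18,24,27,27],"ax": [0,0,0,0,0],"ay": [0,0,0,0,0],"az": [0,0,0,0,0]},
)

```text
time_s: 11.9
eef_pos: [499.6, 42.2, 318.1]
ee_rot: [-0.0, -0.099, 0.995, 0.0]
force: [-0.4, -0.7, 0.1]
grip_width: -0.002
grip_force: 0.0
```

```bash
python3 - <<'E'
from h import *
s=sense();J=np.array([484.3,75.3,0]);r=R.from_euler('z',.43)
print(r.inv().apply(s["eef_pos"]-J)-[0,0,173],s["force"])
E
```

```text
[  0.14817004 -36.43863509 145.07525757] [-0.41346596 -0.66794149  0.14040449]
```

creep_tool(
  plan={"tx": [0,0,0,0],"ty": [0,0,0,0],"tz": [1,2,2.5,2.5],"ax": [0,0,0,0],"ay": [0,0,0,0],"az": [0,0,0,0]},
)

```text
time_s: 12.3
eef_pos: [499.7, 42.1, 315.9]
ee_rot: [0.0, -0.098, 0.995, -0.0]
force: [0.5, -0.4, 0.3]
grip_width: -0.001
grip_force: 0.2
```

creep_tool(
  plan={"tx": [0,0,0],"ty": [0,0,0],"tz": [0.5,1,1],"ax": [0,0,0],"ay": [0,0,0],"az": [0,0,0]},
)

```text
time_s: 12.6
eef_pos: [499.8, 42.1, 315.2]
ee_rot: [0.0, -0.098, 0.995, -0.0]
force: [-0.2, 0.1, 5.2]
grip_width: 0.002
grip_force: 2.7
```

creep_tool(
  plan={"tx": [0,0,0,0,0,0,0,0],"ty": [0,0,0,-40,-80,-120,-150,-150],"tz": [-30,-75,-120,-150,-150,-150,-150,-150],"ax": [0,0,0,0,0,0,0,0],"ay": [0,0,0,0,0,0,0,0],"az": [0,0,0,0,0,0,0,0]},
  aperture=1.0,
)

```text
time_s: 13.4
eef_pos: [529.4, -108.0, 463.9]
ee_rot: [-0.001, -0.097, 0.995, 0.0]
force: [-1.0, 0.3, -0.6]
grip_width: 1.002
grip_force: 0.0
```

```bash
python3 - <<'E'
from h import *
import cv2
t=eyes.capture("top")[:,:,::-1];s=eyes.capture("side")[:,:,::-1]
cv2.imwrite("pics/t5.png",t);cv2.imwrite("pics/s5.png",s)
o=np.zeros((600,800,3),np.uint8)
o[:400,:400]=cv2.resize(t[200:280,120:200],(400,400),interpolation=cv2.INTER_CUBIC); o[:500,400:]=cv2.resize(s[230:330,240:320],(400,500),interpolation=cv2.INTER_CUBIC)
cv2.imwrite("pics/d5.png",o); print(sense()["eef_pos"],sense()["joints"])
E
```

```text
[ 529.04335211 -105.14423481  464.37168964] [-4.13549181e-01  3.10474203e-01  1.34618276e+00  2.66223272e-04
  1.48592546e+00 -2.18066639e+00]
```

View pics/d5.png

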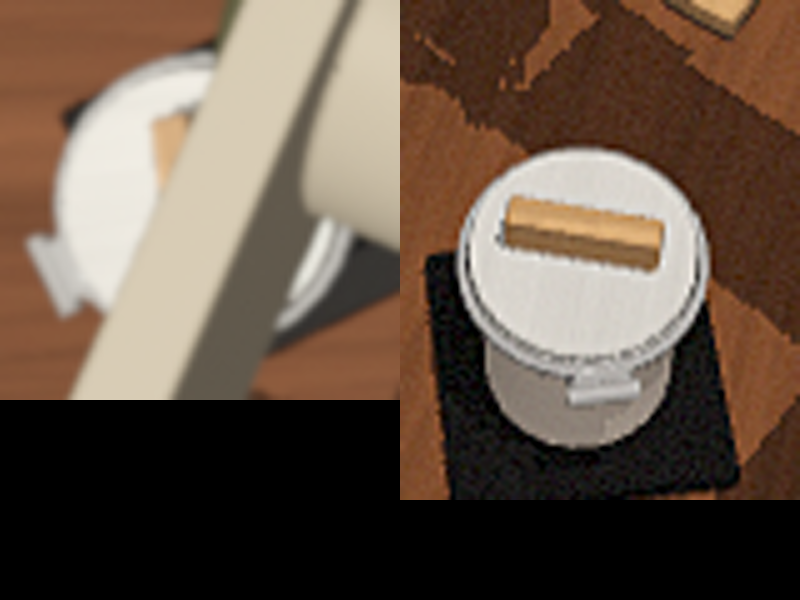

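The cap lies level on the mouth. In the side crop the bar's top face has corners at about (510,197), (663,220), (660,245) and (508,226). I'll compute its angle.

```bash
python3 - <<'E'
from h import *
P=lambda x,y:atz("side",*((np.array([x-400,y])+.5)/5-.5+[240,230]-[1.3,2.5]),172.6)
a,b,c,d=[P(*q) for q in[(510,197),(663,220),(660,245),(508,226)]]
print(a,b,c,d,(a+b+c+d)/4)
for u in(b-a,c-d):print(np.linalg.norm(u),np.arctan2(u[1],u[0]))
J=np.array([484.3,75.3,0])
q=R.from_euler('z',.43)
for turn in(.2,.236,.28):
    # tool y = jar y rotated -turn ; z down
    y=R.from_euler('z',.43-turn).apply([0,1,0]); z=np.array([0,0,-1]);x=np.cross(y,z)
    Q=R.from_matrix(np.c_[x,y,z]); print(turn,delta([484.3,75.3,390],Q), np.arctan2(*-np.array([1,1]))*0)
E
```

```text
[522.97507518  70.67411842 172.6       ] [449.07144981  60.89525486 172.6       ] [446.89976022  74.37480169 172.6       ] [519.05189523  86.08466224 172.6       ] [484.49954511  73.0072093  172.6       ]
74.54778343691093 -3.0100377393886304
73.09617924343542 -2.9807014295689496
0.2 (array([  8.6, 185.6,  74.5]), array([ 0.00079537, -0.00064614, -0.03370181])) -0.0
0.236 (array([  8.6, 185.6,  74.5]), array([ 0.00078357, -0.00066032,  0.00229819])) -0.0
0.28 (array([  8.6, 185.6,  74.5]), array([ 0.00076892, -0.00067746,  0.04629818])) -0.0
```

creep_tool(
  plan={"tx": [2,4,6,8.6,8.6,8.6,8.6],"ty": [45,90,135,170,185.3,185.3,185.3],"tz": [0,0,20,50,80,100,100],"ax": [0,0,0,0,0,0,0],"ay": [0,0,0,0,0,0,0],"az": [0.035,0.035,0.035,0.035,0.035,0.035,0.035]},
)

```text
time_s: 14.2
eef_pos: [483.3, 76.5, 362.8]
ee_rot: [-0.002, -0.082, 0.997, 0.0]
force: [0.8, -0.7, 0.8]
grip_width: 1.0
grip_force: 0.0
```

```bash
python3 - <<'E'
from h import *
s=sense(); print(delta([484.4,74.7,321]),s["joints"],s["eef_pos"])
E
```

```text
(array([-1. , -2. , 41.8]), None) [-8.29379233e-02  2.73880995e-01  1.66416552e+00  1.43639850e-04
  1.20821499e+00 -1.81847980e+00] [483.31953065  76.53449935 362.82049248]
```

creep_tool(
  plan={"tx": [-1,-1,-1,-1,-1],"ty": [-1,-1.5,-1.5,-1.5,-1.5],"tz": [15,30,40,42,42],"ax": [0,0,0,0,0],"ay": [0,0,0,0,0],"az": [0,0,0,0,0]},
)

```text
time_s: 14.7
eef_pos: [485.7, 73.8, 323.4]
ee_rot: [0.0, -0.081, 0.997, -0.0]
force: [-0.2, 0.4, 0.2]
grip_width: 0.999
grip_force: 0.0
```

creep_tool(
  plan={"tx": [0,0,0,0,0,0,0],"ty": [0,0,0,0,0,0,0],"tz": [0,0,0,0,0,0,0],"ax": [0,0,0,0,0,0,0],"ay": [0,0,0,0,0,0,0],"az": [0,0,0,0,0,0,0]},
  aperture=0.0,
  clamp_n=60,
)

```text
time_s: 15.4
eef_pos: [485.3, 74.5, 323.2]
ee_rot: [-0.0, -0.081, 0.997, 0.001]
force: [-1.9, 7.8, 3.8]
grip_width: 0.176
grip_force: 61.9
```

```bash
python3 -c "
from h import *
s=sense();print(s['wrist_torque'],s['joints'][5])"
```

```text
[ 1.31979742  0.38004496 -0.1414291 ] -1.8212029952054747
```

creep_tool(
  plan={"tx": [0,0,0,0,0,0,0,0],"ty": [0.8,0.8,0.8,0.8,0.8,0.8,0.8,0.8],"tz": [0.2,0.4,0.6,0.8,1,1.2,1.4,1.4],"ax": [0,0,0,0,0,0,0,0],"ay": [0,0,0,0,0,0,0,0],"az": [0.1,0.22,0.34,0.46,0.58,0.7,0.8,0.8]},
)

```text
time_s: 16.2
eef_pos: [485.1, 73.9, 321.7]
ee_rot: [-0.001, 0.315, 0.949, -0.001]
force: [-5.5, -6.5, 5.5]
grip_width: 0.169
grip_force: 62.1
```

```bash
python3 -c "
from h import *
s=sense();print(s['wrist_torque'],s['joints'][5])"
```

```text
[-1.24130265  1.07479756 -0.06512373] -1.0170411981679812
```

creep_tool(
  plan={"tx": [0,0,0,0,0,0,0,0],"ty": [0,0,0,0,0,0,0,0],"tz": [0.2,0.4,0.6,0.9,1.2,1.4,1.6,1.7],"ax": [0,0,0,0,0,0,0,0],"ay": [0,0,0,0,0,0,0,0],"az": [0.12,0.24,0.36,0.48,0.6,0.72,0.84,0.9]},
)

```text
time_s: 17.0
eef_pos: [484.2, 73.5, 319.8]
ee_rot: [-0.001, 0.696, 0.718, -0.004]
force: [-16.9, -11.5, 12.3]
grip_width: 0.173
grip_force: 62.7
```

```bash
python3 -c "
from h import *
s=sense();print(s['wrist_torque'],s['joints'][5])"
```

```text
[-2.00456285  3.08645134  0.16212803] -0.11594419960040428
```

creep_tool(
  plan={"tx": [0,0,0,0,0,0,0,0],"ty": [0,0,0,0,0,0,0,0],"tz": [0.2,0.4,0.6,0.8,1,1.1,1.2,1.2],"ax": [0,0,0,0,0,0,0,0],"ay": [0,0,0,0,0,0,0,0],"az": [0.12,0.24,0.36,0.48,0.58,0.65,0.68,0.68]},
)

```text
time_s: 17.8
eef_pos: [483.6, 74.0, 318.4]
ee_rot: [-0.001, 0.895, 0.446, -0.005]
force: [-21.6, -8.0, 15.7]
grip_width: 0.172
grip_force: 63.4
```

```bash
python3 -c "
from h import *
s=sense();print(s['wrist_torque'],s['joints'][5])"
```

```text
[-1.18069553e+00  3.84413081e+00  3.79191310e-03] 0.5609162026345527
```

creep_tool(
  plan={"tx": [-0.6,-0.6,-0.6,-0.6],"ty": [-0.8,-0.8,-0.8,-0.8],"tz": [0,0,0,0],"ax": [0,0,0,0],"ay": [0,0,0,0],"az": [0.04,0.08,0.12,0.12]},
)

```text
time_s: 18.2
eef_pos: [482.9, 74.1, 318.3]
ee_rot: [-0.001, 0.92, 0.391, -0.004]
force: [-17.5, -7.0, 11.6]
grip_width: 0.172
grip_force: 62.9
```

```bash
python3 -c "
from h import *
s=sense();print(s['wrist_torque'],s['joints'][5])"
```

```text
[-1.02934857  3.00569106  0.03400607] 0.6810177469742539
```

creep_tool(
  plan={"tx": [0,0,0],"ty": [0,0,0],"tz": [0,0,0],"ax": [0,0,0],"ay": [0,0,0],"az": [0.04,0.08,0.08]},
)

```text
time_s: 18.5
eef_pos: [482.8, 74.2, 318.3]
ee_rot: [-0.001, 0.935, 0.355, -0.005]
force: [-17.3, -6.4, 11.1]
grip_width: 0.172
grip_force: 63.4
```

```bash
python3 -c "
from h import *
s=sense();print(s['wrist_torque'],s['joints'][5])"
```

```text
[-0.91687958  3.1511952   0.83268318] 0.7596608021093066
```

creep_tool(
  plan={"tx": [0,0,0],"ty": [0,0,0],"tz": [0,0,0],"ax": [0,0,0],"ay": [0,0,0],"az": [0.03,0.06,0.06]},
)

```text
time_s: 18.8
eef_pos: [482.8, 74.3, 318.3]
ee_rot: [-0.0, 0.945, 0.328, -0.005]
force: [-19.0, -6.2, 11.9]
grip_width: 0.175
grip_force: 70.4
```

```bash
python3 -c "
from h import *
s=sense();print(s['wrist_torque'],s['joints'][5])"
```

```text
[-0.86975714  3.09979401  1.66073326] 0.8180766451353554
```

Torque climbs to 1.7 N m, so the cap is at the stop. I relax the wind-up slightly, release and retreat.

creep_tool(
  plan={"tx": [0,0,0],"ty": [0,0,0],"tz": [-0.3,-0.3,-0.3],"ax": [0,0,0],"ay": [0,0,0],"az": [-0.04,-0.07,-0.07]},
)

```text
time_s: 19.1
eef_pos: [482.8, 74.2, 318.4]
ee_rot: [-0.001, 0.933, 0.36, -0.005]
force: [-17.8, -6.7, 10.2]
grip_width: 0.173
grip_force: 62.9
```

```bash
python3 -c "
from h import *
s=sense();print(s['wrist_torque'],s['joints'][5])"
```

```text
[-0.86519364  2.96059499  0.64690394] 0.7480715681094012
```

creep_tool(
  plan={"tx": [0,0,0,0,0],"ty": [0,0,0,0,0],"tz": [0,0,0,0,0],"ax": [0,0,0,0,0],"ay": [0,0,0,0,0],"az": [0,0,0,0,0]},
  aperture=0.7,
)

```text
time_s: 19.6
eef_pos: [484.5, 74.5, 318.8]
ee_rot: [-0.0, 0.933, 0.359, 0.0]
force: [0.7, -0.5, 0.4]
grip_width: 0.703
grip_force: 0.0
```

creep_tool(
  plan={"tx": [0,0,0,0,-80,-150,-200,-200],"ty": [0,0,0,0,-80,-80,-80,-80],"tz": [-20,-50,-90,-130,-140,-140,-140,-140],"ax": [0,0,0,0,0,0,0,0],"ay": [0,0,0,0,0,0,0,0],"az": [0,0,0,0,0,0,0,0]},
)

```text
time_s: 20.4
eef_pos: [299.0, 10.4, 458.1]
ee_rot: [0.0, 0.933, 0.36, 0.0]
force: [-0.2, -2.0, 0.6]
grip_width: 0.697
grip_force: 0.0
```

```bash
python3 - <<'E'
from h import *
import cv2
t=eyes.capture("top")[:,:,::-1];s=eyes.capture("side")[:,:,::-1]
o=np.zeros((600,800,3),np.uint8)
o[:400,:400]=cv2.resize(t[200:280,120:200],(400,400),interpolation=cv2.INTER_CUBIC); o[:500,400:]=cv2.resize(s[230:330,240:320],(400,500),interpolation=cv2.INTER_CUBIC)
cv2.imwrite("pics/d6.png",o)
E
```

```text
(no output)
```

View pics/d6.png

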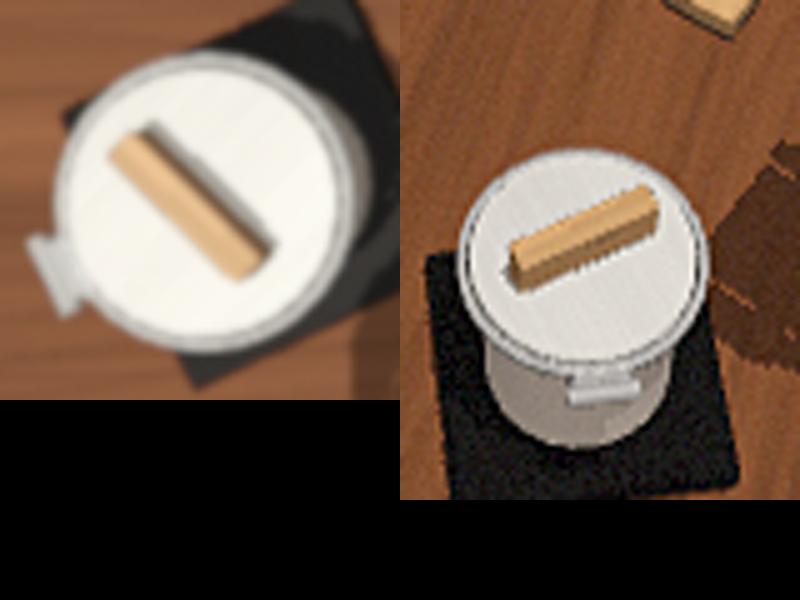

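```bash
python3 - <<'E'
from h import *
T=lambda x,y:atz("top",*((np.array([x,y])+.5)/5-.5+[120,200]),168)
P=lambda x,y:atz("side",*((np.array([x-400,y])+.5)/5-.5+[240,230]-[1.3,2.5]),168)
for u in (T(110,155)-T(235,280),T(140,133)-T(268,250),P(512,242)-P(640,186),P(520,266)-P(658,206)):
    print(.43-np.arctan2(u[1],u[0])%np.pi+np.pi)
E
```

```text
2.8108150983782845
2.7661311991859123
2.810075524892025
2.8163579258707596
```

The bar angle measures about 2.80 rad in both views, so the cap is fully home, level on the mouth and clear of the robot.

```bash
python3 -c "
from rig import ctrl, eyes, sense
print(ctrl.finish_job())"
```

```text
the job is handed in; nothing more can be done
None
```

The round stamp is standing in the jar and the cap is swung over and screwed fully home (bar measured at about 2.80 rad, at the stop). I handed the job in at about 20 s with the arm clear and none of the other items handled.

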